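Throw the cereal dispenser's portion lever into the notch marked by the dowel

TASK

The portion lever at the foot of the cereal dispenser is parked in its unmarked end notch. Take it by its black knob and throw it into the notch beside which the little wooden dowel stands upright (not one with only a flat plug), then let go. Leave the empty glass jar that stands nearby where it is, upright.

Things in the scene. Friction and masses are not known exactly. Their poses are not given: they have to be found in the camera images.
- lever_knob (a point): Centre of the lever's upright black round knob, 26 mm diameter, 50 mm tall (75 to 125 mm above the shelf), on the end of a flat steel bar (top 42 mm up) that swings level about the pivot, 100 mm away. x axis: from pivot to knob; z up. Notches lie every 30 degrees between raised ridges: 3 to 5 N at the knob carries it over a ridge, then a detent draws it home and it stays when let go.
- lever_pivot (a point): Lever's vertical pivot, 42 mm above the shelf, on the dispenser's fixed pine foot (310 x 530 mm; metal plate 20 mm up). The lever starts in the unmarked end notch; the marked ones lie 30, 60 and 90 degrees anticlockwise of it seen from above, stops 7 degrees past the ends. Clear hopper and batten, 480 mm tall, stand 140 mm from the pivot on the side away from the marks.
- pin_top (a point): Top centre of the standing wooden dowel, 18 mm diameter, 40 mm tall, top 60 mm above the shelf, fixed in the plate 150 mm from the pivot, straight out from the wanted notch. The two other marked notches have in its place only a flat wooden plug of the same diameter, 4 mm high.
- jar: Empty open glass jar, 76 mm diameter, 110 mm tall, loose, 250 g, upright on the shelf about 270 mm from the pivot, beyond the marks. Origin at the centre of its underside, z up. A bystander to be left alone.

How it is judged:
At the end, for the whole second after the job is handed in: The lever rests in the notch beside the standing dowel, the knob within about 10 degrees of the line from the pivot to the standing dowel (knob axis under 54 mm from the dowel's, seen from above; 50 mm is dead in line), and the jar stands upright within 30 mm of where it was (horizontal distance between lever_knob and pin_top below 0.054 m and distance of jar from where it was at the start of the episode below 0.03 m and angle between jar's own z axis and vertical below 0.2 rad); the robot touches nothing.
It fails at once if the glass jar is shoved more than 30 mm or tipped more than about 17 degrees (distance of jar from where it was at the start of the episode above 0.03 m or angle between jar's own z axis and vertical above 0.3 rad).
It also fails if it takes over 40 s, if anything falls off the work surface, if the arm or the gripper's body presses on something with over 40 N, if the wrist force passes 120 N, or if a joint passes its speed limit or range.

ROBOT

A 6-joint arm with a two-finger parallel gripper is mounted at the origin on the work surface. World frame = base frame: x ahead of the robot, y to its left, z up, the work surface at z = 0. Lengths are in m, angles in rad, forces in N, time in s.
With the tool pointing down it reaches from about 0.35 to 0.775 m from the base axis. Payload 7.3 kg.
Tool frame: the origin (TCP) lies on the centre line of the jaws, within the pads' length; the fingertips stand 11 mm ahead of it and the grasp point (between the pads) lies 8 mm behind it; y points along the fingers, z is the direction in which the jaws open and shut, and the axes are right-handed (so a half turn about y gives the same grasp; the last joint's range is limited). The gripper opens to 92 mm and grips with 3 to 60 N. Pads are 19 mm wide; open, the fingers measure 130 mm over their backs; the gripper's body (75 mm by 190 mm) begins 47 mm behind the grasp point.
Start: joints at [1.175, 0.342, 1.524, -0, 1.275, -0.146], TCP at [0.13, 0.509, 0.238] pointing down, gripper open.
Joint ranges: [-2.53, 2.53], [-0.77, 2.02], [0.04, 2.7], [-1, 4.14], [0.28, 2.66], [-3.11, 3.11]. Speed limits (rad/s): [2.57, 2.57, 3.14, 3.14, 3.14, 3.14].

INTERFACE

Orientations are given as [roll, pitch, yaw] about the fixed x, y, z axes, in that order (R = Rz(yaw) Ry(pitch) Rx(roll)).
In Python, from cell import robot, cams gives the robot as it stands.
- The arm moves only by the tool apply_moves, never from a script. Its argument "plan" is a list of rows, each a list of 7 numbers: the shift along the tool's x, y, z in m, then the turn, a rotation vector about the tool's x, y, z in degrees, then the gripper command: -1 is fully open, 1 is shut, values between are in proportion. A call has exactly 5 rows; each row is the pose to reach, as a shift and turn from the pose commanded when the call began, along the tool's axes at that moment; what a row does not reach only later rows make up. A row lasts 1/8 s, in which the tool goes at most 62.5 mm and 10.7 degrees, less where a joint would pass 70% of its speed; a pose out of reach is approached as far as the arm can. A call with a gripper value outside its range is refused whole. The fingers move at their own pace and stop on an object; "squeeze" is the grip in N (left out, the last holds). Time passes only in rows, so rows that repeat a pose let the fingers close, or fill a call up. It gives the time, the measured TCP pose, the force and the opening at its end, in the units of the state.
- robot.observe(): the state, without advancing time (a new reading comes with each control period).
- cams.read_camera(name): name is "scene" or "top" or "wrist"; returns the picture (384x512x3 uint8, blue, green, red); there is no depth.
- cams.calibration(name): a dict with "fx", "fy", "cx", "cy" (pixels), "extrinsics" (4x4, takes a point from world to camera coordinates); the wrist camera has in their place "T_tool_cam" (4x4, takes a point from camera to tool coordinates, whose origin is the TCP and whose axes are the tool frame's). Camera axes: x right, y up, looking along -z (the intrinsics and any distortion apply to the point x, -y, -z); pixel columns grow to the right and rows downward; lengths in m; the calibration is good to about 2 mm. A picture is of the moment at which its call begins: read the wrist's pose just before it. calibration takes no time and is no camera call.
- robot.hand_in(): hands the job in, once; it reports no verdict.
The state is a dict: "time": time; "qpos": joint angles; "qvel": joint speeds; "joint_efforts": joint torques, N m; "tool_pos": TCP position; "tool_rot": TCP orientation; "contact_force": force on the tool from outside, world axes, zero at the start; "torque": the same for the moment, N m; "opening": finger opening in m.
Only numpy, scipy, OpenCV 4.12 (cv2) and the standard library are available. Lean on these libraries where they do the work, as an engineer would, in place of code of your own. Each camera call takes 0.05 s, during which the arm holds its last target. There are 200 camera calls.

## Working session

There is one attempt and no reset: what is moved stays moved. The work goes in short steps, Python scripts to look and compute and a tool call to move; the robot and the scene stay as the last step left them, time stands still between calls to the robot, and variables do not carry over. Pictures are saved under pics/ and viewed, about 8 in all and at most 12, crops included, and the job is handed in when it is done.

Besides the shell and the picture viewer there is one more tool, called after "Emit:" as name(argument=value, ...) on one line, values as JSON. apply_moves: Moves the arm, as the interface text tells. Its arguments: {"type":"object","properties":{"plan":{"type":"array","items":{"type":"array","items":{"type":"number"}}},"squeeze":{"type":"number"}},"required":["plan"]}

```bash
mkdir -p pics; python3 - <<'E'
from cell import robot,cams
import cv2,numpy as np
np.set_printoptions(precision=4,suppress=True)
print(robot.observe())
for n in("scene","top","wrist"):
    print(n,cams.calibration(n)); cv2.imwrite(f"pics/{n}0.png",cams.read_camera(n))
E
```

```text
{'time': 0.0, 'qpos': array([ 1.175 ,  0.3427,  1.525 , -0.    ,  1.2754, -0.146 ]), 'qvel': array([0.001 , 0.0005, 0.0012, 0.0003, 0.0004, 0.0007]), 'joint_efforts': array([  0.0021, -43.125 , -24.4224,   0.0719,   0.0559,  -0.0001]), 'tool_pos': array([0.1296, 0.5084, 0.237 ]), 'tool_rot': array([-1.5723,  0.0002, -0.2498]), 'contact_force': array([ 1.1707,  0.3064, -0.5173]), 'torque': array([-0.0283, -0.0093,  0.0345]), 'opening': 0.09154723668282454}
scene {'fx': 431.9464248727966, 'fy': 431.9464248727966, 'cx': 254.12150478178185, 'cy': 190.30958978733673, 'extrinsics': array([[ 0.3189,  0.9478, -0.0078, -0.1355],
       [-0.5726,  0.1992,  0.7952,  0.2746],
       [ 0.7553, -0.2491,  0.6062, -1.2336],
       [ 0.    ,  0.    ,  0.    ,  1.    ]])}
top {'fx': 440.63654213194974, 'fy': 440.63654213194974, 'cx': 247.07718143346352, 'cy': 183.47878046000204, 'extrinsics': array([[-0.0289, -0.9994,  0.0183, -0.0731],
       [ 0.992 , -0.0264,  0.1232, -0.5891],
       [-0.1226,  0.0217,  0.9922, -0.8193],
       [ 0.    ,  0.    ,  0.    ,  1.    ]])}
wrist {'fx': 270.1855161807318, 'fy': 270.1855161807318, 'cx': 252.13471917859655, 'cy': 188.63159470706773, 'T_tool_cam': array([[-0.0002, -0.964 , -0.2659, -0.0703],
       [ 0.0008,  0.2659, -0.964 , -0.1474],
       [ 1.    , -0.0004,  0.0007, -0.0009],
       [ 0.    ,  0.    ,  0.    ,  1.    ]])}
```

View pics/top0.png

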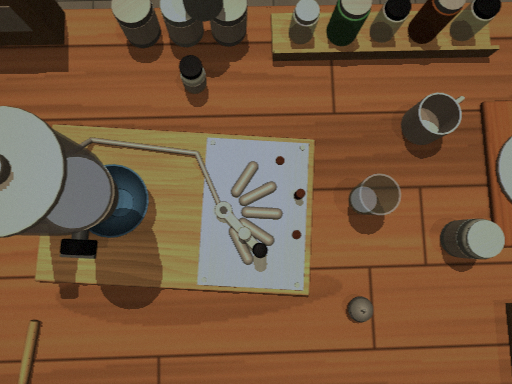

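View pics/scene0.png

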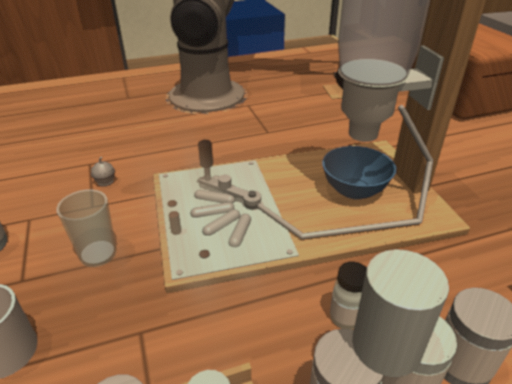

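The top view shows the knob at (260,250), the pivot at (223,211), and marks at (296,235), (299,194) and (280,160). The scene view shows an elongated mark at (174,222), which is probably the dowel and the middle mark, with the jar beside the plate at (90,225). Next I'll measure these and zoom in.

```bash
cat >h.py <<'E'
import numpy as np
from cell import robot,cams
def ray(n,uv,z):
    c=cams.calibration(n);E=c["extrinsics"];R=E[:3,:3];o=-R.T@E[:3,3]
    d=R.T@np.array([(uv[0]-c["cx"])/c["fx"],-(uv[1]-c["cy"])/c["fy"],-1])
    return o+d*(z-o[2])/d[2]
def proj(n,p):
    c=cams.calibration(n);E=c["extrinsics"];q=E[:3,:3]@p+E[:3,3]
    return c["cx"]-c["fx"]*q[0]/q[2],c["cy"]+c["fy"]*q[1]/q[2]
E
python3 - <<'E'
from h import *
import cv2
np.set_printoptions(precision=4,suppress=True)
t=cv2.imread("pics/top0.png");s=cv2.imread("pics/scene0.png")
a=cv2.resize(t[130:290,190:350],(600,600),interpolation=cv2.INTER_CUBIC)[:, :400] if 0 else cv2.resize(t[140:280,200:320],(400,467),interpolation=3)
b=cv2.resize(s[130:270,150:270],(400,467),interpolation=3)
cv2.imwrite("pics/zoom.png",np.hstack([a,b]))
P=ray("top",(223,211),.046);print("pivot",P)
K=ray("top",(260,250),.125);print("knob",K,np.linalg.norm((K-P)[:2]))
for uv,z in(((296,235),.024),((299,194),.06),((280,160),.024)):
    m=ray("top",uv,z);d=m-P;print("mark",m,np.linalg.norm(d[:2]),np.degrees(np.arctan2(d[1],d[0])))
d=K-P;print("knobang",np.degrees(np.arctan2(d[1],d[0])))
print("jar top",ray("top",(380,195),.11),"scene pivot",ray("scene",(251,199),.046),"scene knob top",ray("scene",(205,143),.125))
E
```

```text
pivot [ 0.5341 -0.0419  0.046 ]
knob [ 0.4607 -0.1063  0.125 ] 0.09769491623641792
mark [ 0.4847 -0.1822  0.024 ] 0.14873878250554412 -109.37662149545021
mark [ 0.5613 -0.1865  0.06  ] 0.14717387218204636 -79.32865113541405
mark [ 0.6337 -0.1566  0.024 ] 0.15197066860262412 -49.02965674462489
knobang -138.6964656638993
jar top [ 0.5508 -0.3239  0.11  ] scene pivot [ 0.5537 -0.0489  0.046 ] scene knob top [ 0.4672 -0.1066  0.125 ]
```

View pics/zoom.png

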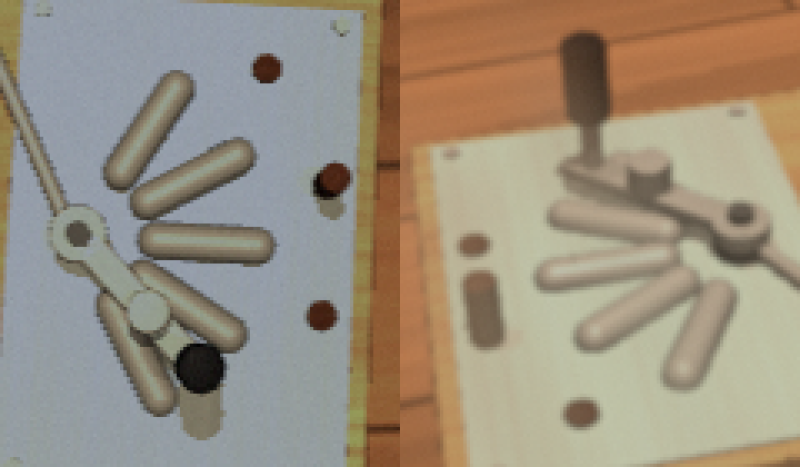

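The zoom confirms it: the dowel stands at the middle mark, at top-view pixel (300,194), and the other two marks are flat plugs. The wanted notch is at -79°, and the lever now sits at about -139°, 60° clockwise of it. Before planning the transit I'll check where the hopper is.

```bash
python3 - <<'E'
from h import *
np.set_printoptions(precision=3,suppress=True)
for uv in((5,170),(68,170),(5,233)):print("can top",ray("top",uv,.48))
for uv in((115,200),(75,232),(78,247),(60,248),(97,257)):print(uv,ray("top",uv,.05)[:2],ray("top",uv,.2)[:2],ray("top",uv,.3)[:2])
for uv in ((37,280),(50,127),(308,294)):print("foot",ray("top",uv,.02)[:2])
E
```

```text
can top [0.551 0.144 0.48 ]
can top [0.549 0.086 0.48 ]
can top [0.493 0.141 0.48 ]
(115, 200) [0.56  0.162] [0.546 0.12 ] [0.537 0.092]
(75, 232) [0.502 0.236] [0.499 0.181] [0.496 0.144]
(78, 247) [0.474 0.23 ] [0.476 0.176] [0.476 0.14 ]
(60, 248) [0.473 0.263] [0.475 0.203] [0.476 0.163]
(97, 257) [0.455 0.194] [0.46  0.147] [0.463 0.115]
foot [0.414 0.317]
foot [0.713 0.301]
foot [ 0.371 -0.201]
```

View pics/wrist0.png

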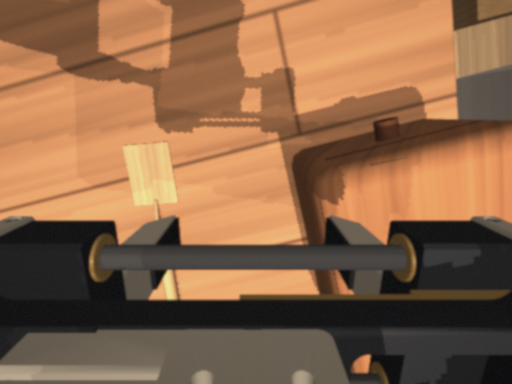

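The wrist view shows only the shelf and a wooden box on the +y side, which my path moves away from. The hopper surface starts at about 0.49 m radius, so I'll pull in to a radius of about 0.38 m and swing round inside it. The jaws stay tangential while passing.

Emit:
apply_moves(plan=[[0.022,0,-0.046,0,-3,0,-1],[0.044,0,-0.091,0,-6,0,-1],[0.066,0,-0.137,0,-9,0,-1],[0.12,0,-0.162,0,-12,0,-1],[0.175,0,-0.188,0,-14,0,-1]])

```text
time: 0.78
tool_pos: [0.2536, 0.2821, 0.238]
tool_rot: [-1.57, -0.001, -0.003]
contact_force: [1.8, 0.6, 0.3]
opening: 0.0917
```

Emit:
apply_moves(plan=[[0.034,0,-0.05,0,0,0,-1],[0.068,0,-0.101,0,0,0,-1],[0.1,0,-0.153,0,0,0,-1],[0.112,0,-0.213,0,0,0,-1],[0.122,0,-0.273,0,0,0,-1]])

```text
time: 1.4
tool_pos: [0.3735, 0.0076, 0.2377]
tool_rot: [-1.571, -0.0, -0.006]
contact_force: [0.1, 0.3, 0.3]
opening: 0.0918
```

Emit:
apply_moves(plan=[[0.005,0,-0.04,0,10,0,-1],[0.01,0,-0.08,0,20,0,-1],[0.03,0,-0.1,0,30,0,-1],[0.06,0,-0.117,0,40,0,-1],[0.085,0,-0.117,0,50,0,-1]])

```text
time: 2.02
tool_pos: [0.4585, -0.1091, 0.2374]
tool_rot: [-1.571, 0.0, -0.886]
contact_force: [-0.5, -0.4, -0.2]
opening: 0.0915
```

Emit:
apply_moves(plan=[[0,0,0,0,10,0,-1],[0,0,0,0,20,0,-1],[0,0,0,0,30,0,-1],[0,0,0,0,40,0,-1],[0,0,0,0,50,0,-1]])

```text
time: 2.65
tool_pos: [0.4576, -0.1077, 0.2375]
tool_rot: [-1.571, 0.0, -1.757]
contact_force: [-0.5, 0.8, 0.5]
opening: 0.0914
```

Emit:
apply_moves(plan=[[0,0,0,0,10,0,-1],[0,0,0,0,20,0,-1],[0,0,0,0,30,0,-1],[0,0,0,0,38.5,0,-1],[0,0,0,0,38.5,0,-1]])

```text
time: 3.28
tool_pos: [0.4576, -0.1078, 0.2375]
tool_rot: [-1.571, -0.0, -2.421]
contact_force: [-1.4, 0.8, -0.3]
opening: 0.0917
```

```bash
python3 - <<'E'
from h import *
import cv2
from scipy.spatial.transform import Rotation as Ro
np.set_printoptions(precision=4,suppress=True)
s=robot.observe();im=cams.read_camera("wrist");t=cams.read_camera("top")
c=cams.calibration("wrist");T=np.eye(4);T[:3,:3]=Ro.from_euler("xyz",s["tool_rot"]).as_matrix();T[:3,3]=s["tool_pos"]
M=T@c["T_tool_cam"]; np.save("M.npy",M)
print(s["tool_pos"],s["tool_rot"],s["qpos"])
def pr(p):
    q=np.linalg.inv(M)@np.append(p,1);return c["cx"]-c["fx"]*q[0]/q[2],c["cy"]+c["fy"]*q[1]/q[2]
for p in((.4607,-.1063,.125),(.534,-.042,.046),(.562,-.1865,.06)):
    u=pr(p);print(u);cv2.drawMarker(im,(int(u[0]),int(u[1])),(0,255,0),0,12)
cv2.imwrite("pics/w1.png",np.vstack([im, ])); cv2.imwrite("pics/t1.png",t)
E
```

```text
[ 0.4576 -0.1078  0.2375] [-1.5713 -0.0001 -2.4215] [-0.3947  0.242   1.6668  0.0001  1.2333  0.456 ]
(np.float64(251.4946415731817), np.float64(184.91843432472007))
(np.float64(251.6230639700793), np.float64(87.98272055084233))
(np.float64(357.248674666089), np.float64(152.53960230653388))
```

View pics/w1.png

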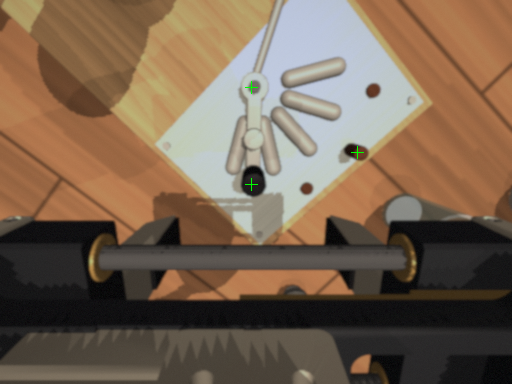

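The projected knob, pivot and dowel markers land on the real ones: knob (252,183), pivot (252,88), dowel (357,152). The jaws are lined up across the lever. Next I descend and grip lightly.

Emit:
apply_moves(plan=[[-0.003,0.05,0,0,0,0,-1],[-0.003,0.1,0,0,0,0,-1],[-0.003,0.13,0,0,0,0,-1],[-0.003,0.142,0,0,0,0,-1],[-0.003,0.142,0,0,0,0,-1]])

```text
time: 4.0
tool_pos: [0.4601, -0.1059, 0.0957]
tool_rot: [-1.571, -0.0, -2.422]
contact_force: [1.1, -0.6, 0.2]
opening: 0.0918
```

Emit:
apply_moves(plan=[[0,0,0,0,0,0,0],[0,0,0,0,0,0,0.5],[0,0,0,0,0,0,1],[0,0,0,0,0,0,1],[0,0,0,0,0,0,1]], squeeze=12)

```text
time: 4.62
tool_pos: [0.46, -0.1058, 0.0958]
tool_rot: [-1.571, 0.0, -2.423]
contact_force: [-0.2, -2.0, -0.7]
opening: 0.0466
```

Emit:
apply_moves(plan=[[0,0,0,0,0,0,1],[0,0,0,0,0,0,1],[0,0,0,0,0,0,1],[0,0,0,0,0,0,1],[0,0,0,0,0,0,1]])

```text
time: 5.25
tool_pos: [0.46, -0.1059, 0.0957]
tool_rot: [-1.571, 0.0, -2.423]
contact_force: [0.9, -0.0, -0.9]
opening: 0.0254
```

The opening is 25 mm, so the knob is held. Now the throw: an arc of radius 0.1 m about the pivot, first half.

Emit:
apply_moves(plan=[[-0.0005,0,0.0105,0,-6,0,1],[-0.0022,0,0.0208,0,-12,0,1],[-0.0049,0,0.0309,0,-18,0,1],[-0.0086,0,0.0407,0,-24,0,1],[-0.0134,0,0.05,0,-30,0,1]])

```text
time: 5.88
tool_pos: [0.5028, -0.1357, 0.0957]
tool_rot: [-1.571, -0.002, -1.895]
contact_force: [-3.7, -3.4, 1.4]
opening: 0.0256
```

Emit:
apply_moves(plan=[[-0.0005,0,0.0105,0,-6,0,1],[-0.0022,0,0.0208,0,-12,0,1],[-0.0049,0,0.0309,0,-18,0,1],[-0.0086,0,0.0407,0,-24,0,1],[-0.0134,0,0.05,0,-30,0,1]])

```text
time: 6.5
tool_pos: [0.5551, -0.1399, 0.0957]
tool_rot: [-1.571, -0.003, -1.372]
contact_force: [-0.8, -7.0, -0.2]
opening: 0.0258
```

Emit:
apply_moves(plan=[[0,0,0,0,0,0,1],[0,0,0,0,0,0,1],[0,0,0,0,0,0,1],[0,0,0,0,0,0,1],[0,0,0,0,0,0,1]])

```text
time: 7.12
tool_pos: [0.5551, -0.1398, 0.0958]
tool_rot: [-1.57, -0.003, -1.376]
contact_force: [1.0, -7.1, -1.4]
opening: 0.0254
```

The TCP reached the goal pose, with about 7 N pressing sideways. Now I open the jaws and lift.

Emit:
apply_moves(plan=[[0,0,0,0,0,0,0],[0,0,0,0,0,0,0],[0,0,0,0,0,0,0],[0,0,0,0,0,0,0],[0,0,0,0,0,0,0]])

```text
time: 7.75
tool_pos: [0.5547, -0.138, 0.0957]
tool_rot: [-1.571, 0.0, -1.375]
contact_force: [0.3, 0.3, -0.9]
opening: 0.0461
```

Emit:
apply_moves(plan=[[0,0,0,0,0,0,-0.2],[0,-0.04,0,0,0,0,-0.2],[0,-0.08,0,0,0,0,-0.2],[0,-0.12,0,0,0,0,-0.2],[-0.0,-0.15,0,0,0,0,-0.2]])

```text
time: 8.38
tool_pos: [0.5549, -0.1381, 0.2477]
tool_rot: [-1.569, -0.001, -1.376]
contact_force: [-0.0, 0.4, -0.4]
opening: 0.0551
```

```bash
python3 - <<'E'
from h import *
import cv2
s=robot.observe();print(s["time"],s["tool_pos"],s["contact_force"],s["opening"])
t=cams.read_camera("top");w=cams.read_camera("wrist");sc=cams.read_camera("scene")
cv2.imwrite("pics/a.png",np.hstack([cv2.resize(w,(400,300)),cv2.resize(sc[100:292,0:256],(400,300),interpolation=3)]))
cv2.imwrite("pics/t2.png",t)
E
```

```text
8.375 [ 0.55486564 -0.13814916  0.24768668] [-0.00904102  0.36896196 -0.41507554] 0.05506706245300272
```

View pics/a.png

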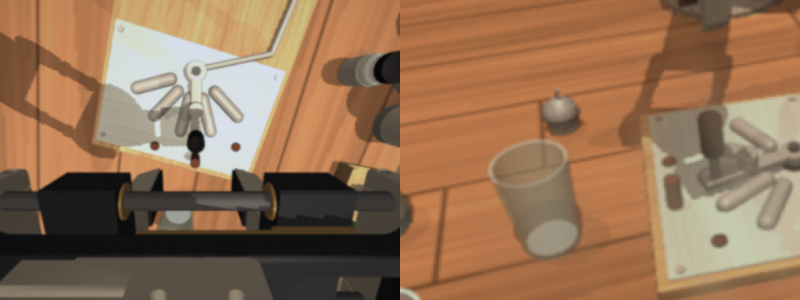

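The wrist view shows pivot (196,70), knob (196,140) and dowel (195,162) in one line. In the scene view the jar is upright with its base at full-image (97,252), the same as before. I'll do a numeric check and then hand in.

```bash
python3 - <<'E'
from h import *
import cv2
from scipy.spatial.transform import Rotation as Ro
a=cv2.imread("pics/scene0.png");b=cams.read_camera("scene")
tp=a[185:265,52:122];r=cv2.matchTemplate(b,tp,cv2.TM_CCOEFF_NORMED);print("jar match",cv2.minMaxLoc(r)[1::2],"expect (52,185)")
s=robot.observe();c=cams.calibration("wrist");T=np.eye(4);T[:3,:3]=Ro.from_euler("xyz",s["tool_rot"]).as_matrix();T[:3,3]=s["tool_pos"]
M=T@c["T_tool_cam"]
def back(u,z):
    d=M[:3,:3]@[(u[0]-c["cx"])/c["fx"],-(u[1]-c["cy"])/c["fy"],-1];return M[:3,3]+d*(z-M[2,3])/d[2]
K=back((251,177),.125);D=back((250,207),.06);P=back((251,90),.046)
print(K,D,P,np.linalg.norm((K-D)[:2]),np.degrees([np.arctan2(*(q-P)[1::-1]) for q in(K,D)]))
robot.hand_in()
E
```

```text
jar match (0.9970465898513794, (52, 185)) expect (52,185)
[ 0.55239096 -0.12997696  0.125     ] [ 0.56148893 -0.18434024  0.06      ] [ 0.53473384 -0.04204174  0.046     ] 0.05511931996583008 [-78.64617378 -79.35151506]
the job is handed in; nothing more can be done
```

I took the lever by its knob and threw it 60° anticlockwise into the middle notch, where the dowel stands. I then let go, lifted clear and handed the job in at about 8.5 s.

- **Lever:** in the last wrist picture the knob lies at -78.6° from the pivot and the dowel at -79.4°, so they are within 1° of each other and well inside the 10° allowed.
- **One check disagreed:** the straight knob-to-dowel distance came out at 55 mm, against the 54 mm limit. I think this is error in my hand-picked knob pixel. The same reading puts the knob 90 mm from the pivot, when the lever is 100 mm long. With the true length, an error under 1° gives about 50 mm.
- **Jar:** it matched its starting picture at the same pixel (match score 0.997), upright and not moved.
- **Robot:** after the release the force reading was near zero and the gripper was about 0.11 m above the knob, touching nothing.

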